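# Take the converter part stack apart onto its seats

### The job

Take the stack of converter parts apart and set each part down, the way up it stands now, in its own blue seat: the copper ring choke over the pin of the post plate, the white box capacitor in the small rectangular tray, the round ceramic disc in the round cup, and the finned heatsink in the long cradle. Every part must lie flat on the floor of its seat, let go and at rest. Do not shift or knock over the little capped jar that stands among them.

Things in the scene. Friction and masses are not known exactly. Their poses are not given: they have to be found in the camera images.
- heatsink: Aluminium heatsink, loose, the bottom of the stack: 140 (along its x) x 64 (y) x 30 mm high, straight fins along x, fin tips up. About 0.35 kg. Origin at the centre of its underside. The disc and the capacitor stand side by side on its fin tips, near its two ends (about 34 mm from the middle along x; which end is which varies).
- disc: Round white ceramic power semiconductor, like a ribbed puck with a steel face: diameter 56 mm, 28 mm high, about 0.22 kg. Origin at the centre of its underside. Stands on the heatsink, with the choke lying on top of it.
- capacitor: White plastic box capacitor, 56 (its x) x 36 (y) x 36 mm high, with two brass terminal studs 6 mm tall on top; about 0.11 kg. Origin at the centre of its underside. Stands on the heatsink beside the disc, long side roughly along the heatsink.
- choke: Copper-coloured ring choke lying flat on top of the disc: outer diameter 40 mm, hole 20 mm, 20 mm high, about 0.09 kg. Origin at the centre of its underside.
- long_cradle: Seat of the heatsink, fixed to the bench: the largest blue rectangular tray, outside 168 (its x) x 92 (y) mm, inside 156 x 80 mm, rim 14 mm above the bench. Its floor lies 6 mm above the bench. Origin at the centre of its underside, on the bench.
- small_tray: Seat of the capacitor, fixed: the small blue rectangular tray, outside 84 (its x) x 64 (y) mm, inside 72 x 52 mm, rim 14 mm above the bench, floor 6 mm above the bench. Origin at the centre of its underside, on the bench.
- round_cup: Seat of the disc, fixed: round shallow blue cup, outside diameter 84 mm, inside 72 mm, rim 14 mm above the bench, floor 6 mm above the bench. Origin at the centre of its underside, on the bench.
- post_plate: Seat of the choke, fixed: flat blue square plate 70 x 70 x 5 mm with an upright steel pin in its centre, 8 mm in diameter with a pointed tip 31 mm above the bench. The choke goes over the pin and lies on the plate (5 mm above the bench). Origin at the centre of its underside, on the bench.
- jar: Little clear jar with a black cap, diameter 40 mm, 55 mm high. Loose; to be left alone. Origin at the centre of its underside.
Things that resemble listed ones, but are neither listed nor needed, are in the scene too. Leave any green or turquoise look-alike of the long_cradle alone.

How it is judged (in metres and radians):
At the end, for the whole second after the job is handed in: Choke round the pin of its plate (centres within 9 mm), capacitor in the small tray (16), disc in the round cup (12), heatsink in the long cradle (16); each underside less than 9 mm above its seat's underside, upright within 0.1 rad, released and at rest (horizontal distance between choke and post_plate below 0.009 m and z of choke in the frame of post_plate below 0.009 m and angle between each of choke, capacitor, disc, heatsink's own z axis and vertical below 0.1 rad and linear speed of each of choke, capacitor, disc, heatsink below 0.02 m/s and angular speed of each of choke, capacitor, disc, heatsink below 0.2 rad/s and horizontal distance between capacitor and small_tray below 0.016 m and z of capacitor in the frame of small_tray below 0.009 m and horizontal distance between disc and round_cup below 0.012 m and z of disc in the frame of round_cup below 0.009 m and horizontal distance between heatsink and long_cradle below 0.016 m and z of heatsink in the frame of long_cradle below 0.009 m); the robot touches nothing.
It fails at once if the jar is shifted by more than 20 mm or knocked over (distance of jar from where it was at the start of the episode above 0.02 m or angle between jar's own z axis and vertical above 0.5 rad).
It also fails if it takes over 112 s, if anything falls off the work surface, if the arm or the gripper's body presses on something with over 40 N, if the wrist force passes 120 N, or if a joint passes its speed limit or range.

### The arm

A 6-joint arm with a two-finger parallel gripper is mounted at the origin on the work surface. World frame = base frame: x ahead of the robot, y to its left, z up, the work surface at z = 0. Lengths are in mm, angles in rad, forces in N, time in s.
With the tool pointing down it reaches from about 350 to 875 mm from the base axis. Payload 4.2 kg.
Tool frame: the origin (TCP) lies midway between the tips of the shut fingers; the grasp point (between the pads) lies 19 mm behind it (arm.grasp_offset is the distance from the TCP to the grasp point, in mm); z points along the fingers, y is the line along which they close (so a half turn about z gives the same grasp; the last joint's range is limited). The gripper opens to 85 mm and grips with 20 to 120 N. Pads are 22 mm wide; open, the fingers measure 114 mm over their backs; the gripper's body (76 mm by 85 mm) begins 54 mm behind the grasp point. The pads swing forward as they close: fully open they stand 13 mm farther back than shut.
Start: joints at [1.394, 0.385, 0.008, 0, -1.194, -0.259], TCP at [263.801, 566.576, 231.312] pointing down, gripper open.
Joint ranges: [-3.14, 3.14], [-1.21, 2.06], [-1.07, 1.41], [-3.16, 2.05], [-2.99, -0.16], [-3.1, 3.1]. Speed limits (rad/s): [2.79, 2.79, 3.14, 3.14, 3.14, 3.14].

### API

Orientations are given as a unit quaternion [x, y, z, w].
In Python, from bench import arm gives the robot as it stands. The module is installed in compiled form; this text tells all that it offers.
- The arm moves only by the tool servo_tool, never from a script. Its argument "increments" is a list of rows, each a list of 7 numbers: the opening, from 0 (shut) to 1 (fully open), then the shift along the tool's x, y, z in m, then the turn, a rotation vector about the tool's x, y, z in degrees. In form: [[grip, x, y, z, ax, ay, az], ...]. A call has 1 to 12 rows; each row is the pose to reach, as a shift and turn from the pose commanded when the call began, along the tool's axes at that moment; what a row does not reach only later rows make up. A row lasts 1/8 s, in which the tool goes at most 62.5 mm and 10.7 degrees, less where a joint would pass 70% of its speed; a pose out of reach is approached as far as the arm can. A call with a gripper value outside its range is refused whole. The fingers move at their own pace and stop on an object; the grip force is fixed at half the most. Time passes only in rows, so rows that repeat a pose let the fingers close. It gives the time, the measured TCP pose, the force, the opening and the grip force at its end, in the units of the state.
- arm.read_state(): the state, without advancing time (a new reading comes with each control period).
- arm.get_image(name): name is "scene" or "top" or "wrist"; returns a dict with "color" (420x560x3 uint8, red, green, blue), "fx", "fy", "cx", "cy" (pixels), "k1" (the pictures are not rectified: a ray, as slopes to the right and down, at radius r is drawn at 1 + k1 r^2 times it, then the intrinsics apply), "rvec" (rotation vector, rad) and "tvec" (3), from world to camera coordinates, as OpenCV has them; the wrist camera has in their place "hand_eye" (4x4, takes a point from camera to tool coordinates, whose origin is the TCP and whose axes are the flange's). Camera axes: x right, y down, z forward; pixel columns grow to the right and rows downward; lengths in mm; the calibration is good to about 2 mm. A picture is of the moment at which its call begins: read the wrist's pose just before it. There is no depth.
- arm.job_done(): hands the job in; it is judged then, once.
Trained networks look in the newest picture that a camera, given by its name, has taken for a name from the list of things; names that differ only in an ending like _2 or _b are one class to them, and where a whole thing is asked for, a point or a joint stands for the part that bears it (a point fixed in the world has none). Each returns a list of dicts, best first, with "p" (0 to 1); they miss things now and then, are a little off and sometimes report something else, mostly with a low value. They report only what shows in the picture. A call takes as long as a camera call. They do not tell look-alikes from the thing itself.
- arm.look_for(camera, thing): "box" ([centre column, centre row, width, height] in pixels, round what is visible of it).
- arm.spot_point(camera, thing): "centre" ([column, row] in pixels: a listed point, or the origin of a listed thing).
The state is a dict: "clock": time; "joints": joint angles; "joint_vel": joint speeds; "joint_efforts": joint torques, N m; "position": TCP position; "ee_rot": TCP orientation; "contact_force": force on the tool from outside, world axes, zero at the start; "wrist_torque": the same for the moment, N m; "gripper_width": finger opening in mm; "grasp_force": force on a finger pad.
Only numpy, scipy, OpenCV 4.12 (cv2) and the standard library are available. Lean on these libraries where they do the work, as an engineer would, in place of code of your own. Each camera call takes 0.05 s, during which the arm holds its last target. There are 200 camera calls.

## Working session

There is one attempt and no reset: what is moved stays moved. The work goes in short steps, Python scripts to look and compute and a tool call to move; the robot and the scene stay as the last step left them, time stands still between calls to the robot, and variables do not carry over. Pictures are saved under pics/ and viewed, at most 14 in all, crops included, and the job is handed in when it is done.

Besides the shell and the picture viewer there is one more tool, called after "Request:" as name(argument=value, ...) on one line, values as JSON. servo_tool: Moves the arm, as the interface text tells. Its arguments: {"type":"object","properties":{"increments":{"type":"array","items":{"type":"array","items":{"type":"number"}}}},"required":["increments"]}

```bash
mkdir -p pics
cat > h.py <<'E'
import numpy as np, cv2
from scipy.spatial.transform import Rotation as R
from bench import arm
def pose(): 
    s=arm.read_state(); return np.array(s["position"]),R.from_quat(s["ee_rot"]).as_matrix()
def cam(im,P=None):
    K=np.array([[im["fx"],0,im["cx"]],[0,im["fy"],im["cy"]],[0,0,1.]]);D=np.array([im["k1"],0,0,0,0.])
    if "rvec" in im and im["rvec"] is not None:
        Rc=R.from_rotvec(np.ravel(im["rvec"])).as_matrix();t=np.ravel(im["tvec"])
    else:
        p,Rt=P;H=np.array(im["hand_eye"]);Rw=Rt@H[:3,:3];pw=Rt@H[:3,3]+p
        Rc=Rw.T;t=-Rc@pw
    return K,D,Rc,t
def toworld(c,px,z):
    K,D,Rc,t=c
    u=cv2.undistortPoints(np.array([[px]],float),K,D)[0,0]
    d=Rc.T@np.array([u[0],u[1],1]);o=-Rc.T@t
    return o+d*(z-o[2])/d[2]
def proj(c,pts):
    K,D,Rc,t=c
    return cv2.projectPoints(np.array(pts,float).reshape(-1,1,3),cv2.Rodrigues(Rc)[0],t,K,D)[0][:,0]
def save(im,name): cv2.imwrite("pics/"+name,im["color"][:,:,::-1])
E
cat > a.py <<'E'
from h import *
s=arm.read_state();print(s)
zs=dict(heatsink=0,disc=30,capacitor=30,choke=58,long_cradle=0,small_tray=0,round_cup=0,post_plate=0,jar=0)
for cn in ["top","scene"]:
    im=arm.get_image(cn);save(im,cn+"0.png");c=cam(im)
    print(cn, -c[2].T@c[3])
    for n,z in zs.items():
        for d in arm.spot_point(cn,n)[:3]:
            print(n,round(d["p"],2),np.round(d["centre"]),np.round(toworld(c,d["centre"],z)))
E
python3 a.py
```

```text
{'clock': 0.0, 'joints': array([ 1.39361500e+00,  3.85584686e-01,  6.61191268e-03, -5.13039128e-04,
       -1.19404938e+00, -2.58603964e-01]), 'joint_vel': array([ 1.18318956e-05,  4.24249055e-04,  1.14092408e-03, -4.55628709e-04,
        1.75032576e-04,  2.24831994e-04]), 'joint_efforts': array([-1.16856478e-03, -3.92291558e+01,  1.88407052e+01,  4.18642312e+00,
       -4.61675270e-03, -5.43088859e-06]), 'position': array([263.55303252, 566.04679991, 230.19711125]), 'ee_rot': array([ 9.76334074e-01, -2.16264839e-01, -1.92930547e-04,  1.12169441e-03]), 'contact_force': array([ 1.01177297, -0.59947668, -0.36494543]), 'wrist_torque': array([-0.03613998, -0.03824227,  0.01269169]), 'grasp_force': 0.0, 'gripper_width': 85.54020647442255}
top [ 301.73882902  112.86972521 1041.11755629]
heatsink 0.88 [451. 231.] [ 463. -307.    0.]
disc 0.65 [458. 213.] [ 502. -316.   30.]
capacitor 0.59 [453. 242.] [ 434. -298.   30.]
capacitor 0.22 [316. 127.] [719.  11.  30.]
choke 0.51 [465. 214.] [ 493. -319.   58.]
long_cradle 0.97 [191. 227.] [483. 314.   0.]
long_cradle 0.91 [ 99. 250.] [429. 530.   0.]
long_cradle 0.6 [212. 330.] [244. 262.   0.]
small_tray 0.88 [383. 174.] [ 606. -152.    0.]
small_tray 0.34 [328. 228.] [475. -12.   0.]
round_cup 0.93 [327. 227.] [477.  -9.   0.]
post_plate 0.63 [247. 171.] [618. 181.   0.]
jar 0.67 [314. 128.] [727.  13.   0.]
scene [1435.86172636 -365.27413718 1017.8268077 ]
heatsink 0.97 [132. 271.] [ 462. -315.    0.]
disc 0.59 [131. 272.] [ 492. -319.   30.]
disc 0.41 [240. 240.] [512. -26.  30.]
capacitor 0.63 [134. 254.] [ 431. -296.   30.]
long_cradle 0.93 [287. 165.] [240. 260.   0.]
long_cradle 0.71 [389. 175.] [437. 523.   0.]
long_cradle 0.55 [342. 203.] [481. 320.   0.]
small_tray 0.65 [208. 287.] [ 602. -154.    0.]
round_cup 0.89 [241. 239.] [483. -10.   0.]
post_plate 0.71 [322. 244.] [603. 178.   0.]
jar 0.7 [293. 300.] [736.  18.   0.]
```

View pics/top0.png

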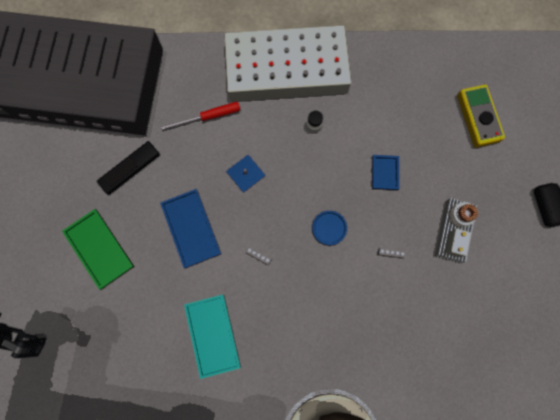

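View pics/scene0.png

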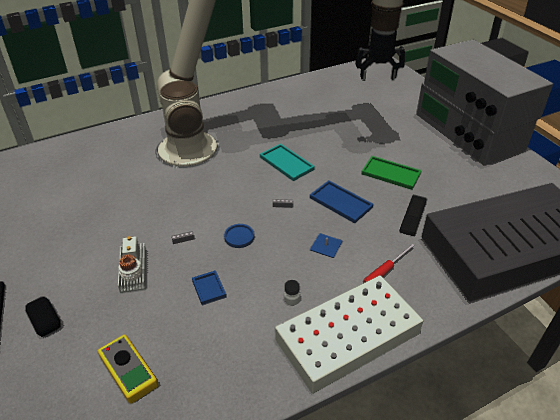

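The top view (up is +x, left is +y) shows the stack at (458,230), with the choke and disc at the upper end and the capacitor at the lower. There are three long cradle candidates: blue (191,228), green (98,249) and turquoise (213,335). Only the blue one fits the description. The round cup is at (330,228), the small tray at (386,172), the post plate at (245,173) and the jar at (316,121). Next I'll segment the colours and make a crop to confirm.

```bash
cat > b.py <<'E'
from h import *
for cn in ["top","scene"]:
    im=arm.get_image(cn);c=cam(im)
    hsv=cv2.cvtColor(im["color"],cv2.COLOR_RGB2HSV)
    m=cv2.inRange(hsv,(103,120,40),(125,255,255))
    for k in cv2.findContours(m,cv2.RETR_EXTERNAL,cv2.CHAIN_APPROX_NONE)[0]:
        if cv2.contourArea(k)<150: continue
        w=np.array([toworld(c,p[0],10 )[:2] for p in k],np.float32)
        r=cv2.minAreaRect(w)
        if abs(r[0][0]-480)<400 and abs(r[0][1])<450: print(cn,np.round(k.mean(0)[0]),"rect",np.round(r[0],1),np.round(r[1],1),round(r[2],1))
    if cn=="top":
        a=im["color"][140:390,50:300]; a=cv2.resize(a,None,fx=2.2,fy=2.2,interpolation=cv2.INTER_CUBIC); cv2.imwrite("pics/crop1.png",a[:,:,::-1])
E
python3 b.py
```

```text
top [329. 228.] rect [474.9 -13.3] [78.4 80.1] 43.5
top [190. 228.] rect [479.  314.7] [167.3  90.6] 21.1
top [245. 173.] rect [610.8 184. ] [66.  66.4] 37.9
top [385. 172.] rect [ 609.3 -154.4] [63.4 84.6] 86.2
scene [209. 288.] rect [ 609.1 -155.2] [64.2 92.6] 86.3
scene [326. 245.] rect [617.9 181.9] [67.  70.4] 37.5
scene [239. 235.] rect [475.4 -14.4] [80.4 90.5] 65.4
scene [341. 201.] rect [477.6 314.5] [169.5 103.3] 20.9
```

View pics/crop1.png

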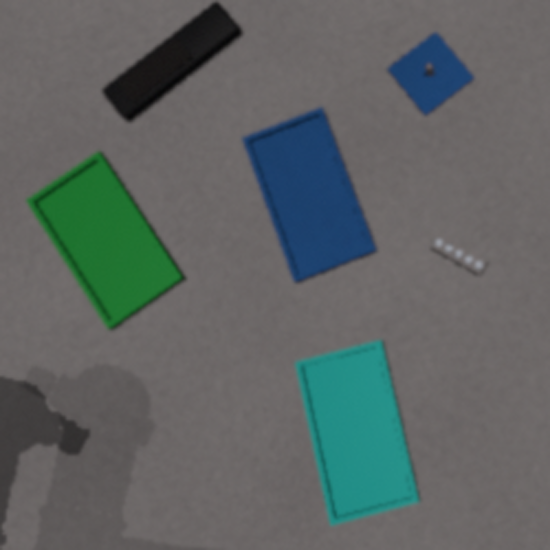

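The crop confirms it: the blue tray (centre about (310,195) in the crop) is the long cradle, and the green and turquoise ones are decoys. Now I'll move the wrist camera over the stack.

```bash
cat >> h.py <<'E'
def inc(*targets):
    p,Rt=pose()
    print("pos",np.round(p,1),"yaw",round(np.degrees(np.arctan2(Rt[1,0],Rt[0,0])),2),"tilt",np.round(Rt[:,2],4))
    for x,y,z,a in targets:
        ca,sa=np.cos(np.radians(a)),np.sin(np.radians(a))
        Rg=np.array([[ca,sa,0],[sa,-ca,0],[0,0,-1]])
        d=Rt.T@(np.array([x,y,z])-p)/1000; r=R.from_matrix(Rt.T@Rg).as_rotvec(degrees=True)
        print("inc",(x,y,z,a),np.round(d,4).tolist(),np.round(r,2).tolist())
E
python3 -c "
from h import *
inc((420,250,300,-15),(460,-305,300,-9))
im=arm.get_image('wrist');print(im['hand_eye'],im['fx'],im['k1'])"
```

```text
pos [263.8 566.6 231.3] yaw -24.97 tilt [-0. -0. -1.]
inc (420, 250, 300, -15) [0.2752, 0.2211, -0.0687] [0.0, -0.0, -9.97]
inc (460, -305, 300, -9) [0.5458, 0.7073, -0.0687] [0.0, -0.0, -15.97]
[[-1.19621969e-03 -9.65752287e-01 -2.59463078e-01  6.55899380e+01]
 [ 9.99998872e-01 -9.19605378e-04 -1.18748051e-03 -1.61786875e-01]
 [ 9.08208378e-04 -2.59464206e-01  9.65752298e-01 -1.42275157e+02]
 [ 0.00000000e+00  0.00000000e+00  0.00000000e+00  1.00000000e+00]] 330.4983088113763 -0.08075847392702709
```

Request:
servo_tool(increments=[[1,0.275,0.221,-0.069,0,0,-10],[1,0.275,0.221,-0.069,0,0,-10],[1,0.275,0.221,-0.069,0,0,-10],[1,0.275,0.221,-0.069,0,0,-10],[1,0.275,0.221,-0.069,0,0,-10],[1,0.546,0.707,-0.069,0,0,-16],[1,0.546,0.707,-0.069,0,0,-16],[1,0.546,0.707,-0.069,0,0,-16],[1,0.546,0.707,-0.069,0,0,-16],[1,0.546,0.707,-0.069,0,0,-16],[1,0.546,0.707,-0.069,0,0,-16],[1,0.546,0.707,-0.069,0,0,-16]])

```text
clock: 2.65
position: [443.8, -145.7, 298.5]
ee_rot: [0.997, -0.078, 0.001, -0.0]
contact_force: [0.9, 0.2, -0.4]
gripper_width: 85.5
grasp_force: 0.0
```

Request:
servo_tool(increments=[[1,0,0,0,0,0,0],[1,0,0,0,0,0,0],[1,0,0,0,0,0,0]])

```text
clock: 3.02
position: [443.9, -142.5, 298.0]
ee_rot: [0.997, -0.077, 0.0, -0.0]
contact_force: [0.2, -0.2, 0.9]
gripper_width: 85.3
grasp_force: 0.0
```

```bash
python3 -c "
from h import *
inc((450,-308,280,-9))"
```

```text
pos [ 443.9 -142.5  298. ] yaw -8.84 tilt [ 3.e-04  1.e-04 -1.e+00]
inc (450, -308, 280, -9) [0.0315, 0.1626, 0.018] [-0.01, -0.02, 0.16]
```

Request:
servo_tool(increments=[[1,0.031,0.163,0.018,0,0,0],[1,0.031,0.163,0.018,0,0,0],[1,0.031,0.163,0.018,0,0,0],[1,0.031,0.163,0.018,0,0,0],[1,0.031,0.163,0.018,0,0,0],[1,0.031,0.163,0.018,0,0,0]])

```text
clock: 3.78
position: [449.5, -308.1, 280.4]
ee_rot: [0.997, -0.077, 0.0, 0.0]
contact_force: [-0.4, 0.2, 0.5]
gripper_width: 85.3
grasp_force: 0.0
```

```bash
cat > c.py <<'E'
from h import *
import sys
P=pose();im=arm.get_image("wrist");c=cam(im,P);save(im,sys.argv[1])
print(P[0])
for a in sys.argv[2:]:
    n,z=a.split(":")
    for d in arm.spot_point("wrist",n)[:2]: print("pt",n,round(d["p"],2),np.round(d["centre"]),np.round(toworld(c,d["centre"],float(z)),1))
    for d in arm.look_for("wrist",n)[:1]: print("box",n,round(d["p"],2),np.round(d["box"]))
np.save("P.npy",np.hstack([P[0][:,None],P[1]]))
E
python3 c.py w1.png choke:58 disc:30 capacitor:30 heatsink:0
```

```text
[ 449.53044023 -308.07108288  280.43684658]
pt choke 0.58 [280. 139.] [ 496.2 -320.2   58. ]
box choke 0.57 [280. 141.  39.  38.]
pt disc 0.87 [274. 136.] [ 499.6 -314.2   30. ]
box disc 0.93 [279. 138.  53.  48.]
pt capacitor 0.83 [270. 196.] [ 429.7 -297.4   30. ]
pt capacitor 0.63 [277. 138.] [ 496.7 -317.1   30. ]
box capacitor 0.59 [273. 199.  37.  58.]
pt heatsink 0.63 [274. 164.] [ 463.2 -307.8    0. ]
box heatsink 0.78 [278. 165.  71. 124.]
```

View pics/w1.png

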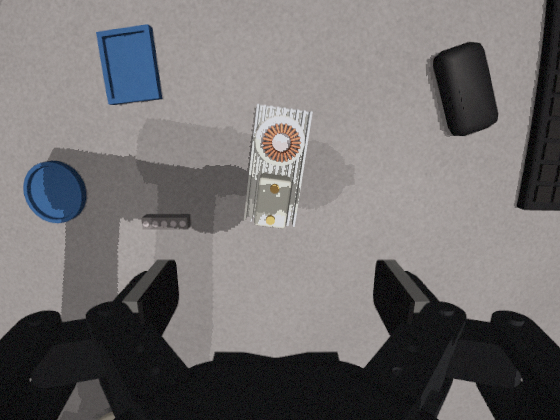

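The wrist view shows the choke at (281,143) on the disc, the capacitor at (273,201) with its studs at (274,188) and (270,219), and the heatsink between, slightly rotated. Next I'll refine these positions.

```bash
cat > d.py <<'E'
from h import *
q=np.load("P.npy");im=arm.get_image("wrist");c=cam(im,(q[:,0],q[:,1:]))
hsv=cv2.cvtColor(im["color"],cv2.COLOR_RGB2HSV)
roi=np.zeros(hsv.shape[:2],np.uint8);roi[90:240,235:330]=255
m=cv2.inRange(hsv,(3,90,60),(18,255,255))&roi; m[172:]=0
k=np.vstack(cv2.findContours(m,cv2.RETR_EXTERNAL,cv2.CHAIN_APPROX_NONE)[0])
(e,r)=cv2.minEnclosingCircle(k);print("choke",e,r,toworld(c,e,76))
a,b=toworld(c,(274,188),70),toworld(c,(270,219),70);print("studs",a,b,np.degrees(np.arctan2(*(a-b)[1::-1])),(a+b)/2)
big=cv2.resize(im["color"][90:240,220:340],None,fx=4,fy=4,interpolation=cv2.INTER_CUBIC)
pr=lambda pts:((proj(c,pts)-[220,90]+.5)*4-.5).astype(np.int32)
def box(x,y,L,W,z,yaw):
    t=np.radians(yaw);u=np.array([np.cos(t),np.sin(t)]);v=np.array([-u[1],u[0]])
    return [list(np.array([x,y])+sx*L/2*u+sy*W/2*v)+[z] for sx,sy in((1,1),(1,-1),(-1,-1),(-1,1))]
th=np.linspace(0,2*np.pi,40);circ=lambda x,y,r,z:np.c_[x+r*np.cos(th),y+r*np.sin(th),0*th+z]
for pts,col in((box(465,-306.5,140,64,30,-14.),(255,0,0)),(box(430.7,-297.5,56,36,66,-14),(0,255,0)),(circ(498,-315,28,58),(0,0,255)),(circ(*toworld(c,e,76)[:2],20,78),(255,0,255))):
    cv2.polylines(big,[pr(pts)],True,col,1)
cv2.imwrite("pics/ov1.png",big[:,:,::-1])
E
python3 d.py
```

```text
choke (279.6219787597656, 142.01333618164062) 19.049646377563477 [ 494.17576713 -318.81661088   76.        ]
studs [ 446.14457708 -305.34116014   70.        ] [ 412.17564271 -295.47963383   70.        ] -16.18854920968912 [ 429.16010989 -300.41039699   70.        ]
```

View pics/ov1.png

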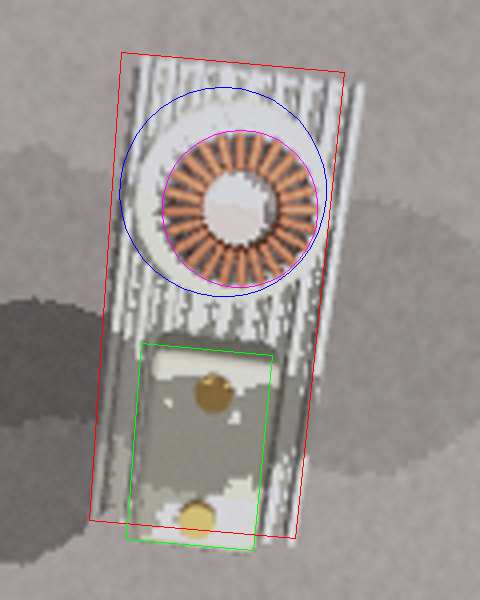

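The overlay shows the heatsink yaw is nearer -16° with its centre at about (463,-310). The disc and choke centre is about (494.5,-319) and the capacitor about (428.5,-300), which matches the ±34 mm spacing. I'll grasp the choke first.

```bash
python3 -c "
from h import *
inc((494.5,-319,120,-16),(494.5,-319,60,-16),(494.5,-319,180,-16))"
```

```text
pos [ 449.1 -309.5  279.9] yaw -8.97 tilt [ 0. -0. -1.]
inc (494.5, -319, 120, -16) [0.0464, 0.0023, 0.1599] [0.0, -0.0, 7.03]
inc (494.5, -319, 60, -16) [0.0464, 0.0023, 0.2199] [0.0, -0.0, 7.03]
inc (494.5, -319, 180, -16) [0.0464, 0.0023, 0.0999] [0.0, -0.0, 7.03]
```

Request:
servo_tool(increments=[[1,0.046,0.002,0.05,0,0,7],[1,0.046,0.002,0.11,0,0,7],[1,0.046,0.002,0.16,0,0,7],[1,0.046,0.002,0.19,0,0,7],[1,0.046,0.002,0.22,0,0,7],[1,0.046,0.002,0.22,0,0,7],[1,0.046,0.002,0.22,0,0,7]])

```text
clock: 5.15
position: [495.1, -319.2, 61.0]
ee_rot: [0.99, -0.139, 0.001, 0.0]
contact_force: [1.5, -0.3, -0.1]
gripper_width: 85.6
grasp_force: 0.0
```

Request:
servo_tool(increments=[[0,0,0,0,0,0,0],[0,0,0,0,0,0,0],[0,0,0,0,0,0,0],[0,0,0,0,0,0,0],[0,0,0,0,0,0,0],[0,0,0,0,0,0,0]])

```text
clock: 5.9
position: [494.9, -319.1, 61.3]
ee_rot: [0.99, -0.139, 0.001, 0.0]
contact_force: [-0.8, 1.2, 5.9]
gripper_width: 38.0
grasp_force: 60.5
```

Request:
servo_tool(increments=[[0,0,0,-0.03,0,0,0],[0,0,0,-0.08,0,0,0],[0,0,0,-0.14,0,0,0],[0,0,0,-0.19,0,0,0],[0,0,0,-0.19,0,0,0],[0,0,0,-0.19,0,0,0]])

```text
clock: 6.65
position: [493.5, -318.1, 248.8]
ee_rot: [0.99, -0.139, -0.001, -0.001]
contact_force: [-0.5, 0.4, -2.0]
gripper_width: 38.1
grasp_force: 60.5
```

```bash
python3 -c "
from h import *
print(arm.read_state()['gripper_width'],arm.read_state()['contact_force'])
inc((560,184,250,-16))"
```

```text
38.09328796539603 [-0.53571705  0.42439192 -2.03017682]
pos [ 493.5 -318.1  248.8] yaw -15.99 tilt [-0.0014  0.0016 -1.    ]
inc (560, 184, 250, -16) [-0.0744, -0.501, -0.0005] [-0.07, 0.1, 0.01]
```

Request:
servo_tool(increments=[[0,-0.075,-0.5,0,0,0,0],[0,-0.075,-0.5,0,0,0,0],[0,-0.075,-0.5,0,0,0,0],[0,-0.075,-0.5,0,0,0,0],[0,-0.075,-0.5,0,0,0,0],[0,-0.075,-0.5,0,0,0,0],[0,-0.075,-0.5,0,0,0,0],[0,-0.075,-0.5,0,0,0,0],[0,-0.075,-0.5,0,0,0,0],[0,-0.075,-0.5,0,0,0,0],[0,-0.075,-0.5,0,0,0,0],[0,-0.075,-0.5,0,0,0,0]])

```text
clock: 8.15
position: [559.6, 181.3, 249.9]
ee_rot: [0.99, -0.14, -0.0, 0.0]
contact_force: [0.6, -0.2, -0.8]
gripper_width: 37.8
grasp_force: 60.7
```

```bash
cat > e.py <<'E'
from h import *
import sys
P=pose();im=arm.get_image("wrist");c=cam(im,P);save(im,sys.argv[1]);print(P[0])
hsv=cv2.cvtColor(im["color"],cv2.COLOR_RGB2HSV)
m=cv2.inRange(hsv,(100,110,30),(125,255,255))
zt=float(sys.argv[2])
for k in cv2.findContours(m,cv2.RETR_EXTERNAL,cv2.CHAIN_APPROX_NONE)[0]:
    if cv2.contourArea(k)<400: continue
    w=np.array([toworld(c,p[0],zt)[:2] for p in k],np.float32)
    r=cv2.minAreaRect(w);print("blue",np.round(k.mean(0)[0]),"rect",np.round(r[0],1),np.round(r[1],1),round(r[2],1))
for n in sys.argv[3:]:
    n,z=n.split(":")
    for d in arm.spot_point("wrist",n)[:2]: print(n,round(d["p"],2),np.round(d["centre"]),np.round(toworld(c,d["centre"],float(z)),1))
E
python3 e.py w2.png 4 post_plate:0
```

```text
[559.55210578 181.31799639 249.85338805]
blue [173. 247.] rect [508.8 330. ] [103.   98.6] 20.9
blue [447. 202.] rect [473.2 -14.3] [88.2 84.2] 30.0
blue [259. 135.] rect [613.5 185.7] [68.6 68.9] 37.8
blue [537.  61.] rect [ 609.2 -151.9] [64.1 85.5] 85.9
post_plate 0.96 [259. 133.] [616.3 185.6   0. ]
```

View pics/w2.png

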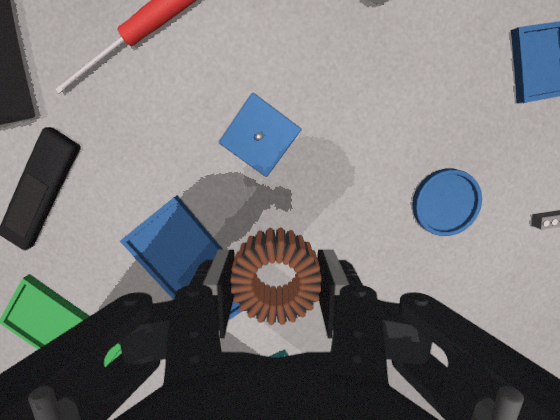

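The plate is at (259,135) with its pin at (259,136). The choke sits squarely in the fingers at about (276,277).

```bash
python3 -c "
from h import *
P=pose();im=arm.get_image('wrist');c=cam(im,P)
for z in (7,17):
    print(z, P[1].T@(toworld(c,(276,277),P[0][2]+z)-P[0]))
    print('pin',toworld(c,(259,136),30))
inc((613.5,185.5,60,-16),(613.5,185.5,8,-16))"
```

```text
7 [-1.75690628 -0.17906882 -7.00025478]
pin [613.83636614 185.16512639  30.        ]
17 [  3.22326834  -0.18063222 -16.99939946]
pin [613.83636614 185.16512639  30.        ]
pos [559.7 181.9 250.1] yaw -16.04 tilt [ 3.e-04  3.e-04 -1.e+00]
inc (613.5, 185.5, 60, -16) [0.0507, -0.0183, 0.1901] [-0.02, -0.01, -0.04]
inc (613.5, 185.5, 8, -16) [0.0506, -0.0183, 0.2421] [-0.02, -0.01, -0.04]
```

Request:
servo_tool(increments=[[0,0.05,-0.018,0.06,0,0,0],[0,0.05,-0.018,0.12,0,0,0],[0,0.05,-0.018,0.17,0,0,0],[0,0.05,-0.018,0.19,0,0,0],[0,0.05,-0.018,0.19,0,0,0],[0,0.05,-0.018,0.205,0,0,0],[0,0.05,-0.018,0.22,0,0,0],[0,0.05,-0.018,0.234,0,0,0],[0,0.05,-0.018,0.241,0,0,0],[0,0.05,-0.018,0.241,0,0,0],[0,0.05,-0.018,0.241,0,0,0]])

```text
clock: 9.68
position: [612.8, 186.3, 8.9]
ee_rot: [0.99, -0.139, 0.0, -0.0]
contact_force: [0.8, 0.2, -0.9]
gripper_width: 37.9
grasp_force: 60.7
```

Request:
servo_tool(increments=[[0,0,0,0.001,0,0,0],[1,0,0,0.001,0,0,0],[1,0,0,0.001,0,0,0],[1,0,0,0.001,0,0,0],[1,0,0,0.001,0,0,0],[1,0,0,-0.03,0,0,0],[1,0,0,-0.08,0,0,0],[1,-0.02,0,-0.14,0,0,0],[1,-0.05,0,-0.2,0,0,0],[1,-0.05,0,-0.24,0,0,0],[1,-0.05,0,-0.24,0,0,0]])

```text
clock: 11.05
position: [566.1, 201.0, 254.2]
ee_rot: [0.99, -0.138, 0.004, -0.003]
contact_force: [0.2, 0.1, -0.2]
gripper_width: 85.4
grasp_force: 0.0
```

```bash
python3 e.py w3.png 4 choke:5; python3 -c "
from h import *
inc((470,-300,260,-16),(480,-310,180,-16))"
```

```text
[566.11376228 201.04488775 254.1683426 ]
blue [208. 266.] rect [477.  317.8] [171.4  98.1] 20.9
blue [463. 204.] rect [473.7 -14.6] [88.1 83.7] 33.4
blue [279. 137.] rect [613.6 185.8] [68.7 68.7] 37.7
blue [544.  68.] rect [ 610.5 -139.8] [43.4 86.1] 82.4
choke 0.76 [278. 138.] [614.  187.4   5. ]
pos [564.2 200.  248.9] yaw -15.98 tilt [-0.e+00  8.e-04 -1.e+00]
inc (470, -300, 260, -16) [0.0471, 0.5066, -0.0115] [-0.05, 0.01, 0.02]
inc (480, -310, 180, -16) [0.0594, 0.5135, 0.0685] [-0.05, 0.01, 0.02]
```

View pics/w3.png

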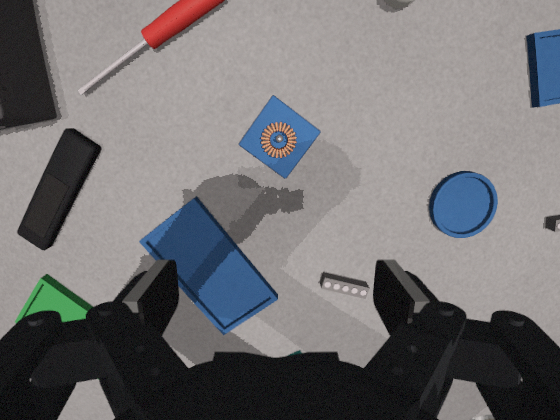

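The choke at (279,139) lies flat, centred on the pin. I'll go back to the stack to pick up the disc.

Request:
servo_tool(increments=[[1,0.047,0.506,-0.012,0,0,0],[1,0.047,0.506,-0.012,0,0,0],[1,0.047,0.506,-0.012,0,0,0],[1,0.047,0.506,-0.012,0,0,0],[1,0.047,0.506,-0.012,0,0,0],[1,0.047,0.506,-0.012,0,0,0],[1,0.047,0.506,-0.012,0,0,0],[1,0.047,0.506,-0.012,0,0,0],[1,0.047,0.506,-0.012,0,0,0],[1,0.047,0.506,-0.012,0,0,0],[1,0.047,0.506,-0.012,0,0,0],[1,0.047,0.506,-0.012,0,0,0]])

```text
clock: 12.65
position: [471.0, -298.2, 260.8]
ee_rot: [0.99, -0.138, -0.0, -0.0]
contact_force: [0.4, 0.7, -0.7]
gripper_width: 85.5
grasp_force: 0.0
```

```bash
python3 c.py w4.png disc:30 capacitor:30 heatsink:0
cat > f.py <<'E'
from h import *
import sys
exec(open("d.py").read().split("roi=")[0])
x0,y0,x1,y1=map(int,sys.argv[2].split(","));S=3
big=cv2.resize(im["color"][y0:y1,x0:x1],None,fx=S,fy=S,interpolation=cv2.INTER_CUBIC)
pr=lambda pts:((proj(c,pts)-[x0,y0]+.5)*S-.5).astype(np.int32)
src=open("d.py").read();exec(src[src.index("def box"):src.index("th=")])
th=np.linspace(0,2*np.pi,40)
for a in sys.argv[3:]:
    v=list(map(float,a.split(",")))
    pts=box(*v) if len(v)==6 else np.c_[v[0]+v[2]*np.cos(th),v[1]+v[2]*np.sin(th),0*th+v[3]]
    cv2.polylines(big,[pr(pts)],True,(255,0,0),1)
cv2.imwrite("pics/"+sys.argv[1],big[:,:,::-1])
E
python3 f.py ov2.png 200,80,380,280 494.5,-319,28,58 428.5,-300,56,36,66,-16 463,-310,140,64,30,-16
```

```text
[ 470.9699147  -298.18034067  260.78097134]
pt disc 0.97 [285. 155.] [ 497.2 -315.8   30. ]
box disc 0.65 [286. 156.  54.  52.]
pt capacitor 0.84 [289. 215.] [ 428.3 -301.7   30. ]
box capacitor 0.85 [289. 220.  34.  56.]
pt heatsink 0.95 [287. 182.] [ 461.6 -309.3    0. ]
box heatsink 0.93 [289. 184.  59. 124.]
```

View pics/ov2.png

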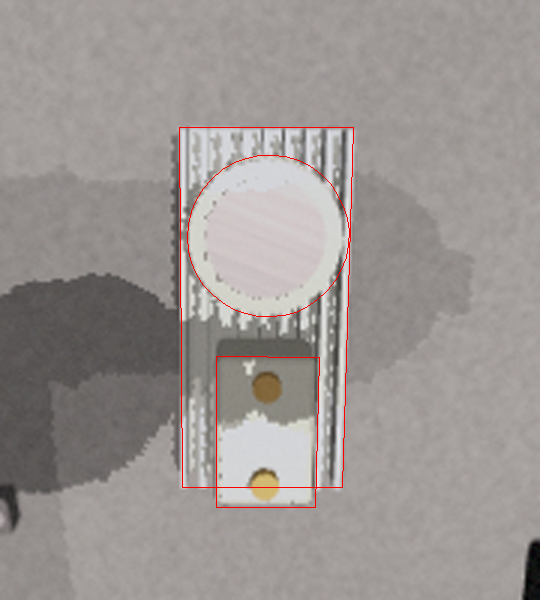

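The overlay fits the disc, capacitor and heatsink to about 1 mm. Grasping the disc.

```bash
python3 -c "
from h import *
inc((494.5,-318.7,100,-16),(494.5,-318.7,38,-16))"
```

```text
pos [ 470.6 -299.3  261. ] yaw -15.95 tilt [ 2.e-04 -1.e-04 -1.e+00]
inc (494.5, -318.7, 100, -16) [0.0282, 0.0121, 0.161] [0.0, -0.01, 0.05]
inc (494.5, -318.7, 38, -16) [0.0282, 0.0121, 0.223] [0.0, -0.01, 0.05]
```

Request:
servo_tool(increments=[[1,0.028,0.012,0.05,0,0,0],[1,0.028,0.012,0.11,0,0,0],[1,0.028,0.012,0.16,0,0,0],[1,0.028,0.012,0.19,0,0,0],[1,0.028,0.012,0.21,0,0,0],[1,0.028,0.012,0.223,0,0,0],[1,0.028,0.012,0.223,0,0,0],[0,0.028,0.012,0.223,0,0,0],[0,0.028,0.012,0.223,0,0,0],[0,0.028,0.012,0.223,0,0,0],[0,0.028,0.012,0.223,0,0,0],[0,0.028,0.012,0.223,0,0,0]])

```text
clock: 14.55
position: [495.2, -319.1, 39.6]
ee_rot: [0.99, -0.139, 0.002, 0.0]
contact_force: [-0.9, 0.3, 5.6]
gripper_width: 54.0
grasp_force: 63.7
```

Request:
servo_tool(increments=[[0,0,0,0,0,0,0],[0,0,0,-0.02,0,0,0],[0,0,0,-0.06,0,0,0],[0,0,0,-0.1,0,0,0],[0,0,0,-0.15,0,0,0],[0,0,0,-0.15,0,0,0],[0,0,0,-0.15,0,0,0]])

```text
clock: 15.42
position: [493.3, -318.1, 187.0]
ee_rot: [0.99, -0.139, -0.001, -0.001]
contact_force: [-1.1, -1.0, -3.5]
gripper_width: 53.6
grasp_force: 63.6
```

```bash
python3 -c "
from h import *
inc((440,-20,190,-16))"
```

```text
pos [ 493.3 -318.1  187. ] yaw -16.0 tilt [-0.0012  0.0015 -1.    ]
inc (440, -20, 190, -16) [-0.1334, -0.2718, -0.0025] [-0.07, 0.09, -0.0]
```

Request:
servo_tool(increments=[[0,-0.133,-0.272,0,0,0,0],[0,-0.133,-0.272,0,0,0,0],[0,-0.133,-0.272,0,0,0,0],[0,-0.133,-0.272,0,0,0,0],[0,-0.133,-0.272,0,0,0,0],[0,-0.133,-0.272,0,0,0,0],[0,-0.133,-0.272,0,0,0,0],[0,-0.133,-0.272,0,0,0,0]])

```text
clock: 16.42
position: [440.9, -21.6, 187.1]
ee_rot: [0.99, -0.14, -0.001, 0.0]
contact_force: [0.4, -0.4, -2.6]
gripper_width: 53.8
grasp_force: 63.9
```

```bash
python3 e.py w5.png 12 round_cup:0;python3 -c "
from h import *
inc((474.5,-14,60,-16),(474.5,-14,16,-16))"
```

```text
[440.87703949 -21.57491591 187.14303895]
blue [ 15. 265.] rect [428.5 270.4] [ 68.3 134.3] 59.2
blue [257. 159.] rect [474.9 -12.9] [81.8 81.3] 73.8
blue [31. 82.] rect [610.6 179.2] [68.6 67.3] 37.7
blue [371.  10.] rect [ 571.3 -150.1] [68.4 22.7] 75.8
round_cup 0.9 [257. 158.] [475.2 -12.    0. ]
pos [441.1 -21.6 187.4] yaw -16.1 tilt [-1.1e-03 -3.0e-04 -1.0e+00]
inc (474.5, -14, 60, -16) [0.0301, -0.0167, 0.1274] [0.03, 0.05, -0.1]
inc (474.5, -14, 16, -16) [0.0302, -0.0167, 0.1714] [0.03, 0.05, -0.1]
```

View pics/w5.png

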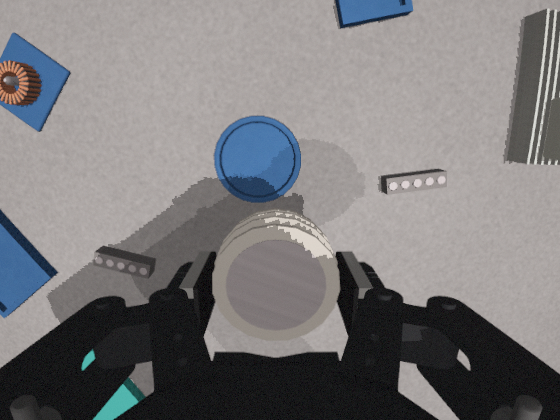

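The cup is at (257,159) and the disc is held level at (276,277). Lowering it.

Request:
servo_tool(increments=[[0,0.028,-0.017,0.05,0,0,0],[0,0.028,-0.017,0.1,0,0,0],[0,0.028,-0.017,0.13,0,0,0],[0,0.028,-0.017,0.145,0,0,0],[0,0.028,-0.017,0.16,0,0,0],[0,0.028,-0.017,0.168,0,0,0],[0,0.028,-0.017,0.172,0,0,0],[0,0.028,-0.017,0.172,0,0,0],[0,0.028,-0.017,0.172,0,0,0]])

```text
clock: 17.65
position: [473.2, -11.9, 16.3]
ee_rot: [0.99, -0.139, 0.001, -0.0]
contact_force: [-0.6, -0.5, -2.2]
gripper_width: 54.0
grasp_force: 64.0
```

Request:
servo_tool(increments=[[0,0,0.001,0.001,0,0,0],[0,0,0.001,0.001,0,0,0],[1,0,0.001,0.001,0,0,0],[1,0,0.001,0.001,0,0,0],[1,0,0.001,0.001,0,0,0],[1,0,0.001,0.001,0,0,0],[1,0,0,-0.03,0,0,0],[1,0,0,-0.08,0,0,0],[1,-0.02,0,-0.14,0,0,0],[1,-0.04,0,-0.2,0,0,0],[1,-0.04,0,-0.22,0,0,0],[1,-0.04,0,-0.22,0,0,0]])

```text
clock: 19.15
position: [435.0, -0.6, 237.8]
ee_rot: [0.99, -0.139, 0.002, -0.001]
contact_force: [0.3, 0.7, -1.0]
gripper_width: 85.5
grasp_force: 0.0
```

```bash
python3 e.py w6.png 12 disc:6 ;python3 c.py w6.png >/dev/null; python3 f.py ov3.png 190,80,360,260 474.7,-13.4,42,14 474.7,-13.4,28,34
python3 -c "
from h import *
inc((420,-290,235,-16))"
```

```text
[434.96477202  -0.59644908 237.75975448]
blue [ 31. 217.] rect [478.8 312.1] [163.6 101.4] 20.9
blue [277. 145.] rect [474.8 -12.4] [81.7 81.6] 74.0
blue [73. 75.] rect [610.9 180.6] [68.3 67.6] 37.8
blue [376.  12.] rect [ 580.2 -151.8] [66.7 30.3] 85.0
disc 0.88 [275. 146.] [474.5  -9.5   6. ]
pos [433.5  -1.2 234.3] yaw -15.99 tilt [-3.4e-03 -9.0e-04 -1.0e+00]
inc (420, -290, 235, -16) [0.0665, 0.2813, -0.0004] [0.11, 0.17, 0.01]
```

View pics/ov3.png

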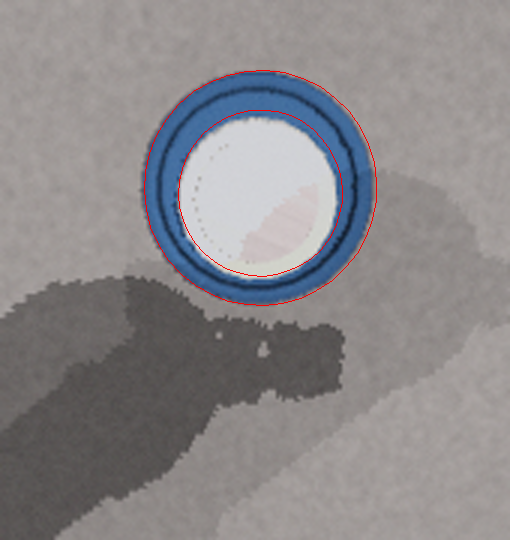

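The disc lies in the cup, off centre by only 1–2 mm. Now the capacitor.

Request:
servo_tool(increments=[[1,0.066,0.281,0,0,0,0],[1,0.066,0.281,0,0,0,0],[1,0.066,0.281,0,0,0,0],[1,0.066,0.281,0,0,0,0],[1,0.066,0.281,0,0,0,0],[1,0.066,0.281,0,0,0,0],[1,0.066,0.281,0,0,0,0],[1,0.066,0.281,0,0,0,0]])

```text
clock: 20.35
position: [420.5, -288.3, 235.5]
ee_rot: [0.99, -0.138, -0.0, -0.0]
contact_force: [0.1, 0.1, 0.9]
gripper_width: 85.4
grasp_force: 0.0
```

```bash
python3 c.py w7.png capacitor:30 heatsink:0; python3 f.py ov4.png 200,50,380,250  428.5,-300,56,36,66,-16 463,-309.7,140,64,30,-16
python3 -c "
from h import *
inc((428.5,-300,100,-16),(428.5,-300,41,-16))"
```

```text
[ 420.46135005 -288.3356481   235.48656952]
pt capacitor 0.73 [287. 175.] [ 427.3 -302.8   30. ]
box capacitor 0.63 [287. 177.  38.  63.]
pt heatsink 0.75 [283. 136.] [ 466.2 -309.5    0. ]
pt heatsink 0.18 [284. 174.] [ 424.6 -298.9    0. ]
box heatsink 0.65 [286. 139.  67. 137.]
pos [ 420.6 -288.8  236.1] yaw -15.91 tilt [ 5.e-04 -1.e-04 -1.e+00]
inc (428.5, -300, 100, -16) [0.0106, 0.0086, 0.1361] [-0.0, -0.03, 0.09]
inc (428.5, -300, 41, -16) [0.0106, 0.0086, 0.1951] [-0.0, -0.03, 0.09]
```

View pics/ov4.png

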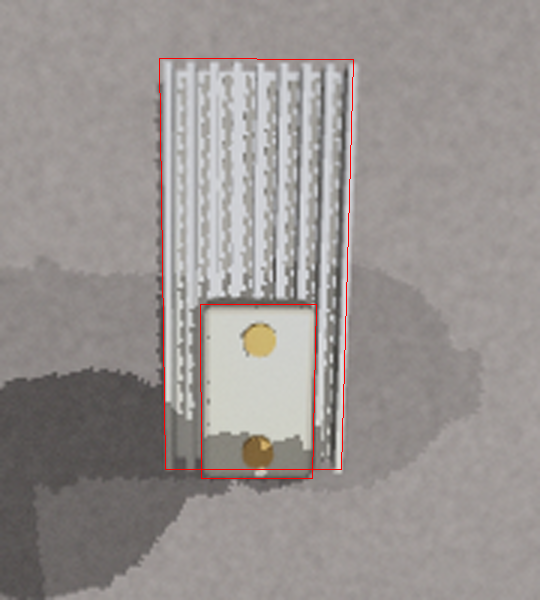

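The overlay matches the capacitor and heatsink to within 1 mm. Grasping the capacitor.

Request:
servo_tool(increments=[[1,0.011,0.009,0.05,0,0,0],[1,0.011,0.009,0.11,0,0,0],[1,0.011,0.009,0.15,0,0,0],[1,0.011,0.009,0.18,0,0,0],[1,0.011,0.009,0.195,0,0,0],[1,0.011,0.009,0.195,0,0,0],[0,0.011,0.009,0.195,0,0,0],[0,0.011,0.009,0.195,0,0,0],[0,0.011,0.009,0.195,0,0,0],[0,0.011,0.009,0.195,0,0,0],[0,0.011,0.009,0.195,0,0,0],[0,0.011,0.009,0.195,0,0,0]])

```text
clock: 22.15
position: [429.4, -301.3, 42.1]
ee_rot: [0.99, -0.139, 0.001, 0.0]
contact_force: [-0.4, 1.8, 7.1]
gripper_width: 35.0
grasp_force: 61.5
```

Request:
servo_tool(increments=[[0,0,0,0,0,0,0],[0,0,0,-0.02,0,0,0],[0,0,0,-0.06,0,0,0],[0,0,0,-0.11,0,0,0],[0,0,0,-0.15,0,0,0],[0,0,0,-0.15,0,0,0],[0,0,0,-0.15,0,0,0]])

```text
clock: 23.02
position: [427.7, -300.4, 190.0]
ee_rot: [0.99, -0.139, -0.001, -0.001]
contact_force: [0.4, -0.4, -1.4]
gripper_width: 35.1
grasp_force: 60.7
```

```bash
python3 -c "
from h import *
inc((570,-155,190,-4))"
```

```text
pos [ 427.7 -300.4  190. ] yaw -16.0 tilt [-0.0014  0.0013 -1.    ]
inc (570, -155, 190, -4) [0.0967, -0.179, -0.0] [-0.06, 0.09, -12.0]
```

Request:
servo_tool(increments=[[0,0.097,-0.179,0,0,0,-6],[0,0.097,-0.179,0,0,0,-12],[0,0.097,-0.179,0,0,0,-12],[0,0.097,-0.179,0,0,0,-12],[0,0.097,-0.179,0,0,0,-12],[0,0.097,-0.179,0,0,0,-12],[0,0.097,-0.179,0,0,0,-12]])

```text
clock: 23.9
position: [570.0, -156.6, 190.8]
ee_rot: [0.999, -0.036, -0.0, -0.0]
contact_force: [0.2, 0.4, -0.9]
gripper_width: 35.0
grasp_force: 60.7
```

```bash
python3 e.py w8.png 12 small_tray:0;python3 -c "
from h import *
inc((609.5,-153.5,60,-4),(609.5,-153.5,20,-4))"
```

```text
[ 569.99559418 -156.63378988  190.82240768]
blue [152. 270.] rect [489.9 -16.1] [83.3 60.3] 79.2
blue [271. 149.] rect [ 609.  -154.5] [63.9 83.2] 85.9
pos [ 570.4 -156.5  191.1] yaw -4.06 tilt [ 2.e-04 -0.e+00 -1.e+00]
inc (609.5, -153.5, 60, -4) [0.0388, -0.0057, 0.1311] [0.0, -0.01, -0.06]
inc (609.5, -153.5, 20, -4) [0.0388, -0.0057, 0.1711] [0.0, -0.01, -0.06]
```

View pics/w8.png

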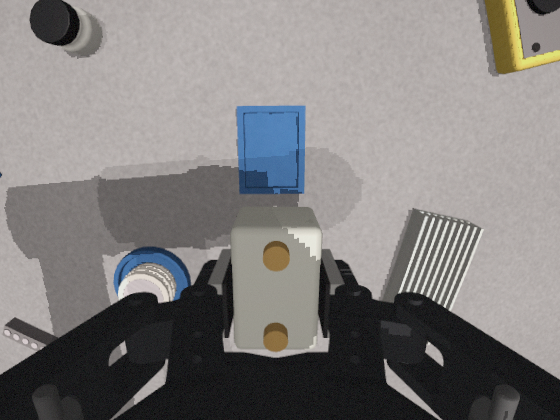

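The tray is at (271,149), aligned with the capacitor held at (276,280). The jar at (55,20) is well clear.

Request:
servo_tool(increments=[[0,0.038,-0.005,0.05,0,0,0],[0,0.038,-0.005,0.1,0,0,0],[0,0.038,-0.005,0.135,0,0,0],[0,0.038,-0.005,0.15,0,0,0],[0,0.038,-0.005,0.162,0,0,0],[0,0.038,-0.005,0.17,0,0,0],[0,0.038,-0.005,0.172,0,0,0],[0,0.038,-0.005,0.172,0,0,0],[0,0.038,-0.005,0.172,0,0,0]])

```text
clock: 25.12
position: [609.8, -153.2, 19.7]
ee_rot: [0.999, -0.035, 0.001, 0.0]
contact_force: [-0.4, -0.0, -0.5]
gripper_width: 35.0
grasp_force: 60.7
```

Request:
servo_tool(increments=[[0,0,0,0.001,0,0,0],[1,0,0,0.001,0,0,0],[1,0,0,0.001,0,0,0],[1,0,0,0.001,0,0,0],[1,0,0,0.001,0,0,0],[1,0,0,0.001,0,0,0],[1,0,0,-0.03,0,0,0],[1,0,0,-0.08,0,0,0],[1,-0.02,0,-0.14,0,0,0],[1,-0.04,0,-0.2,0,0,0],[1,-0.04,0,-0.22,0,0,0],[1,-0.04,0,-0.22,0,0,0]])

```text
clock: 26.62
position: [570.1, -150.4, 241.5]
ee_rot: [0.999, -0.035, 0.003, -0.0]
contact_force: [-0.6, -0.3, -0.0]
gripper_width: 85.5
grasp_force: 0.0
```

```bash
python3 c.py w9.png capacitor:6;  python3 f.py ov5.png 200,60,370,230 609.2,-154.5,84,64,14,-4 609.2,-154.5,56,36,42,-4
python3 -c "
from h import *
inc((445,-300,235,-16))"
```

```text
[ 570.13868892 -150.40772315  241.46721631]
pt capacitor 0.9 [276. 148.] [ 608.5 -153.6    6. ]
box capacitor 0.6 [276. 150.  36.  57.]
pos [ 568.7 -150.3  236.9] yaw -3.98 tilt [-3.7e-03  4.0e-04 -1.0e+00]
inc (445, -300, 235, -16) [-0.113, 0.158, 0.0023] [0.02, 0.21, 12.02]
```

View pics/ov5.png

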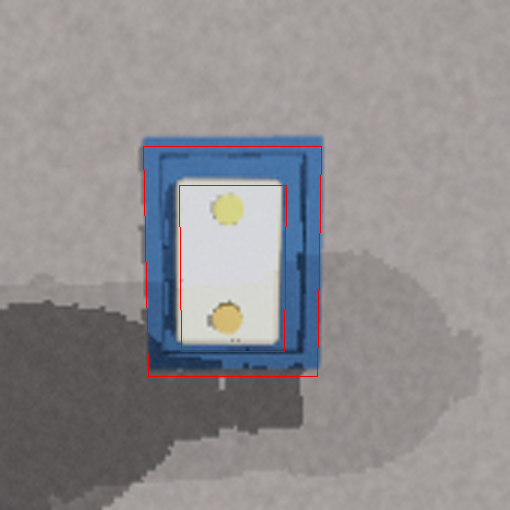

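The capacitor sits centred in its tray. Now the heatsink, using numeric checks only.

Request:
servo_tool(increments=[[1,-0.113,0.158,0.002,0,0,6],[1,-0.113,0.158,0.002,0,0,12],[1,-0.113,0.158,0.002,0,0,12],[1,-0.113,0.158,0.002,0,0,12],[1,-0.113,0.158,0.002,0,0,12],[1,-0.113,0.158,0.002,0,0,12],[1,-0.113,0.158,0.002,0,0,12],[1,-0.113,0.158,0.002,0,0,12]])

```text
clock: 27.82
position: [446.3, -299.5, 236.8]
ee_rot: [0.99, -0.138, -0.0, -0.0]
contact_force: [0.1, -0.2, 0.9]
gripper_width: 85.5
grasp_force: 0.0
```

```bash
python3 c.py w10.png heatsink:0; python3 -c "
from h import *
q=np.load('P.npy');im=arm.get_image('wrist');c=cam(im,(q[:,0],q[:,1:]))
hsv=cv2.cvtColor(im['color'],cv2.COLOR_RGB2HSV)
pc=proj(c,[(463,-309.7,30)])[0].astype(int)
m=cv2.inRange(cv2.cvtColor(im['color'],cv2.COLOR_RGB2GRAY),185,255)
k=np.zeros_like(m);k[pc[1]-90:pc[1]+90,pc[0]-55:pc[0]+55]=255
m=cv2.morphologyEx(m&k,cv2.MORPH_OPEN,np.ones((3,2)));m=cv2.morphologyEx(m,cv2.MORPH_CLOSE,np.ones((9,9)))
for t in cv2.findContours(m,0,1)[0]:
  if cv2.contourArea(t)>800:
    r=cv2.minAreaRect(np.array([toworld(c,p[0],30)[:2] for p in t],np.float32));print(r)
inc((463,-309.7,100,-16),(463,-309.7,9,-16))"
```

```text
[ 446.3264693  -299.52985849  236.77382553]
pt heatsink 0.67 [281. 162.] [ 464.7 -310.5    0. ]
box heatsink 0.57 [282. 166.  66. 132.]
((482.1124572753906, -317.2703857421875), (63.70337677001953, 98.32833862304688), 73.9720687866211)
pos [ 445.9 -300.   236.9] yaw -15.94 tilt [ 1.e-04 -0.e+00 -1.e+00]
inc (463, -309.7, 100, -16) [0.0191, 0.0047, 0.1369] [0.0, -0.0, 0.06]
inc (463, -309.7, 9, -16) [0.0191, 0.0047, 0.2279] [0.0, -0.0, 0.06]
```

Request:
servo_tool(increments=[[1,0.019,0.005,0.05,0,0,0],[1,0.019,0.005,0.11,0,0,0],[1,0.019,0.005,0.16,0,0,0],[1,0.019,0.005,0.2,0,0,0],[1,0.019,0.005,0.22,0,0,0],[1,0.019,0.005,0.23,0,0,0],[1,0.019,0.005,0.23,0,0,0],[0,0.019,0.005,0.23,0,0,0],[0,0.019,0.005,0.23,0,0,0],[0,0.019,0.005,0.23,0,0,0],[0,0.019,0.005,0.23,0,0,0],[0,0.019,0.005,0.23,0,0,0]])

```text
clock: 29.52
position: [463.8, -310.6, 8.6]
ee_rot: [0.99, -0.139, 0.002, 0.0]
contact_force: [-1.4, 0.0, 5.7]
gripper_width: 62.4
grasp_force: 68.4
```

Request:
servo_tool(increments=[[0,0,0,0,0,0,0],[0,0,0,-0.02,0,0,0],[0,0,0,-0.06,0,0,0],[0,0,0,-0.11,0,0,0],[0,0,0,-0.16,0,0,0],[0,0,0,-0.2,0,0,0],[0,0,0,-0.2,0,0,0],[0,0,0,-0.2,0,0,0]])

```text
clock: 30.52
position: [461.4, -309.4, 205.4]
ee_rot: [0.99, -0.139, -0.001, -0.001]
contact_force: [-0.9, 0.6, -2.1]
gripper_width: 62.4
grasp_force: 67.4
```

```bash
python3 -c "
from h import *
inc((470,0,205,0),(440,290,205,21))"
```

```text
pos [ 461.4 -309.4  205.4] yaw -16.01 tilt [-0.0023  0.0021 -1.    ]
inc (470, 0, 205, 0) [-0.0771, -0.2998, 0.001] [-0.1, 0.15, -16.01]
inc (440, 290, 205, 21) [-0.1859, -0.5703, 0.0016] [-0.13, 0.13, -37.01]
```

Request:
servo_tool(increments=[[0,-0.02,-0.05,0,0,0,-2],[0,-0.04,-0.1,0,0,0,-7],[0,-0.05,-0.16,0,0,0,-12],[0,-0.06,-0.22,0,0,0,-14],[0,-0.07,-0.28,0,0,0,-16],[0,-0.09,-0.34,0,0,0,-20],[0,-0.12,-0.4,0,0,0,-26],[0,-0.15,-0.46,0,0,0,-32],[0,-0.17,-0.52,0,0,0,-37],[0,-0.186,-0.57,0,0,0,-37],[0,-0.186,-0.57,0,0,0,-37],[0,-0.186,-0.57,0,0,0,-37]])

```text
clock: 32.02
position: [439.5, 288.3, 204.6]
ee_rot: [0.983, 0.183, -0.002, 0.001]
contact_force: [-0.7, 0.1, -2.1]
gripper_width: 62.5
grasp_force: 67.6
```

Request:
servo_tool(increments=[[0,0,0,0,0,0,0],[0,0,0,0,0,0,0],[0,0,0,0,0,0,0]])

```text
clock: 32.4
position: [440.8, 288.2, 207.1]
ee_rot: [0.983, 0.182, 0.0, -0.0]
contact_force: [0.3, 0.6, -3.8]
gripper_width: 62.5
grasp_force: 67.6
```

```bash
python3 e.py w11.png 12 long_cradle:0;python3 -c "
from h import *
print(arm.read_state()['gripper_width'])
inc((478.5,314.5,60,21),(478.5,314.5,15.5,21))"
```

```text
[440.79181522 288.21265733 207.05173053]
blue [519. 247.] rect [476.4  -1.9] [78.6 82.4] 79.8
blue [263.  83.] rect [531.4 336.3] [56.2 91.6] 20.8
blue [432.  63.] rect [610.4 189.1] [67.4 67.9] 37.6
long_cradle 0.81 [ 55. 111.] [432.7 535.4   0. ]
62.07965707153426
pos [440.8 288.5 207. ] yaw 20.99 tilt [ 2.e-04  3.e-04 -1.e+00]
inc (478.5, 314.5, 60, 21) [0.0445, -0.0107, 0.1471] [-0.01, -0.02, -0.01]
inc (478.5, 314.5, 15.5, 21) [0.0445, -0.0107, 0.1916] [-0.01, -0.02, -0.01]
```

View pics/w11.png

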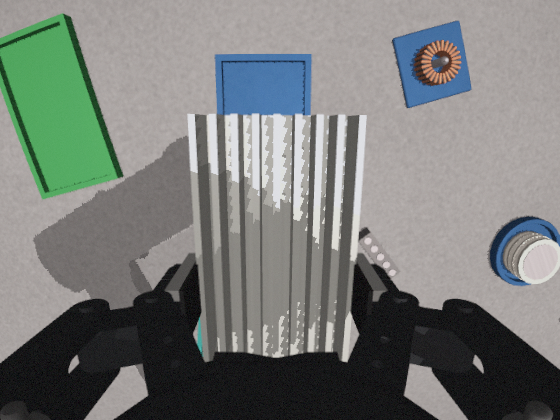

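The heatsink is held square. Its front edge is at row 115, the blue cradle's far edge is at row 55, and the choke (440,62) and disc (540,260) are still in place. I'll check the in-hand offset.

```bash
python3 -c "
from h import *
P=pose();im=arm.get_image('wrist');c=cam(im,P)
for q in ((190,115),(366,115)): print(P[1].T@(toworld(c,q,P[0][2]+21)-P[0]))
inc((479,315.5,60,20.9),(479,315.5,15.5,20.9))"
```

```text
[ 68.48212638 -30.79454882 -20.97485035]
[ 68.42913009  32.02448698 -20.98848318]
pos [440.7 288.6 207.1] yaw 21.0 tilt [ 2.e-04  3.e-04 -1.e+00]
inc (479, 315.5, 60, 20.9) [0.0453, -0.0113, 0.1471] [-0.01, -0.02, 0.1]
inc (479, 315.5, 15.5, 20.9) [0.0453, -0.0113, 0.1916] [-0.01, -0.02, 0.1]
```

Request:
servo_tool(increments=[[0,0.047,-0.011,0.05,0,0,0],[0,0.047,-0.011,0.1,0,0,0],[0,0.047,-0.011,0.145,0,0,0],[0,0.047,-0.011,0.165,0,0,0],[0,0.047,-0.011,0.178,0,0,0],[0,0.047,-0.011,0.187,0,0,0],[0,0.047,-0.011,0.191,0,0,0],[0,0.047,-0.011,0.191,0,0,0],[0,0.047,-0.011,0.191,0,0,0]])

```text
clock: 33.67
position: [480.9, 316.5, 16.6]
ee_rot: [0.983, 0.183, 0.001, -0.0]
contact_force: [-0.4, 1.0, -3.1]
gripper_width: 62.1
grasp_force: 67.5
```

Request:
servo_tool(increments=[[0,0,0,0.001,0,0,0],[0,0,0,0.0015,0,0,0],[1,0,0,0.0015,0,0,0],[1,0,0,0.0015,0,0,0],[1,0,0,0.0015,0,0,0],[1,0,0,0.0015,0,0,0],[1,0,0,-0.03,0,0,0],[1,0,0,-0.08,0,0,0],[1,-0.03,0,-0.14,0,0,0],[1,-0.06,0,-0.2,0,0,0],[1,-0.07,0,-0.25,0,0,0],[1,-0.07,0,-0.25,0,0,0]])

```text
clock: 35.17
position: [416.3, 292.4, 271.8]
ee_rot: [0.983, 0.183, 0.005, -0.004]
contact_force: [-0.3, 0.2, -0.7]
gripper_width: 85.4
grasp_force: 0.0
```

Request:
servo_tool(increments=[[1,0,0,0,0,0,0],[1,0,0,0,0,0,0],[1,0,0,0,0,0,0],[1,0,0,0,0,0,0]])

```text
clock: 35.67
position: [415.2, 290.8, 265.0]
ee_rot: [0.983, 0.182, -0.001, 0.001]
contact_force: [0.5, -0.1, 0.8]
gripper_width: 85.4
grasp_force: 0.0
```

```bash
python3 c.py w12.png heatsink:6 long_cradle:0 choke:5; python3 -c "
from h import *
im=arm.get_image('top');c=cam(im)
for n,z in dict(heatsink=6,capacitor=6,disc=6,choke=5,jar=0).items():
    for d in arm.spot_point('top',n)[:2]: print(n,round(d['p'],2),np.round(toworld(c,d['centre'],z),1))
P=pose();im=arm.get_image('wrist');c=cam(im,P)
def f(z,lo,hi):
    m=cv2.inRange(cv2.cvtColor(im['color'],cv2.COLOR_RGB2HSV),lo,hi);m[260:]=0
    m=cv2.morphologyEx(m,cv2.MORPH_CLOSE,np.ones((9,9)))
    t=max(cv2.findContours(m,0,1)[0],key=cv2.contourArea)
    print(cv2.minAreaRect(np.array([toworld(c,p[0],z)[:2] for p in t],np.float32)),t.reshape(-1,2).min(0),t.reshape(-1,2).max(0))
f(12,(100,110,30),(125,255,255))
"
python3 f.py ov6.png 170,50,400,300 479,315.5,168,92,14,20.9 479,315.5,140,64,36,20.9
```

```text
[415.24333651 290.84002276 264.95001708]
pt heatsink 0.74 [273. 120.] [477.5 317.8   6. ]
box heatsink 0.58 [276. 117.  63. 135.]
pt long_cradle 0.85 [249. 305.] [233.9 261.    0. ]
pt long_cradle 0.77 [97. 90.] [437.1 528.9   0. ]
box long_cradle 0.94 [276. 114.  87. 146.]
pt choke 0.71 [419.  51.] [612.4 189.    5. ]
box choke 0.81 [424.  49.  36.  42.]
heatsink 0.73 [473.6 312.2   6. ]
disc 0.56 [470.2  -7.6   6. ]
choke 0.77 [606.4 184.9   5. ]
jar 0.82 [728.    9.5   0. ]
((479.37847900390625, 316.2526550292969), (167.50172424316406, 91.87945556640625), 21.028213500976562) [235  43] [316 190]
```

```bash
python3 -c "
from h import *
P=pose();im=arm.get_image('wrist');c=cam(im,P)
m=cv2.inRange(cv2.cvtColor(im['color'],cv2.COLOR_RGB2HSV),(100,110,20),(125,255,255))
o=cv2.fillConvexPoly(np.zeros_like(m),proj(c,[(479.4+a*.9336*78-b*.3584*40,316.2+a*.3584*78+b*.9336*40,14) for a,b in((1,1),(1,-1),(-1,-1),(-1,1))]).astype(int),255)
h=cv2.morphologyEx(o&~m,cv2.MORPH_OPEN,np.ones((5,5)))
t=max(cv2.findContours(h,0,1)[0],key=cv2.contourArea)
print(cv2.minAreaRect(np.array([toworld(c,p[0],34)[:2] for p in t],np.float32)))
"
```

```text
((479.927001953125, 316.1027526855469), (134.21441650390625, 65.6561279296875), 20.675537109375)
```

The heatsink is centred in the cradle to about 1 mm, and the arm is clear of everything. Handing in.

```bash
python3 -c "
from bench import arm
print(arm.job_done())"
```

```text
the job is handed in; nothing more can be done
None
```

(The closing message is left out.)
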